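Ready the microplate shaker: speed to zero, drained plate tipped flat into its nest

ROBOT

A 6-joint arm with a two-finger parallel gripper is mounted at the origin on a cart in front of the work surface, level with it; the furniture and walls round the work are solid. World frame = base frame: x ahead of the robot, y to its left, z up, the work surface at z = 0. Lengths are in mm, angles in degrees, forces in N, time in s.
With the tool pointing down it reaches from about 300 to 850 mm from the base axis. Payload 4.2 kg.
Tool frame: the origin (TCP) lies midway between the tips of the shut fingers; the grasp point (between the pads) lies 19 mm behind it (env.tcp_to_grasp is the distance from the TCP to the grasp point, in mm); z points along the fingers, x is the direction in which the jaws open and shut, and the axes are right-handed (so a half turn about z gives the same grasp; the last joint's range is limited). The gripper opens to 91 mm and grips with 3 to 60 N. Pads are 32 mm wide; open, the fingers measure 118 mm over their backs; the gripper's body (76 mm by 178 mm) begins 60 mm behind the grasp point.
Start: joints at [-77.808, 18.312, 89.639, -0, 72.044, -1.146], TCP at [132.656, -559.505, 213.976] pointing down, gripper open.
Joint ranges: [-177.97, 177.97], [-48.28, 115.42], [12.27, 149.76], [-77.06, 257.06], [2.81, 150.46], [-146.56, 146.56]. Speed limits (degrees/s): [147.25, 147.25, 180, 180, 180, 180].

INTERFACE

Orientations are given as [roll, pitch, yaw] about the fixed x, y, z axes, in that order (R = Rz(yaw) Ry(pitch) Rx(roll)).
In Python, from workcell import env gives the robot as it stands.
- The arm moves only by the tool drive_tool, never from a script. Its argument "motion" is a list of rows, each a list of 2 entries, a list of its own where there are three numbers: the shift along the world's x, y, z in m, then the turn, a rotation vector about the world's x, y, z in rad. In form: [[[dx, dy, dz], [wx, wy, wz]], ...]. A call has exactly 10 rows; each row shifts and turns the commanded pose from where the row before left it; what a row does not reach is not made up. A row lasts 1/12 s, in which the tool goes at most 41.7 mm and 7.16 degrees, less where a joint would pass 70% of its speed; a pose out of reach is approached as far as the arm can. A call is refused whole if a number of a shift passes 0.0417 or a number of a turn 0.125, either way. A call with a gripper value outside its range is refused whole. "claw" is the opening, from 0 (shut) to 1 (fully open), set as the call begins (left out, the last holds). The fingers move at their own pace and stop on an object; "force" is the grip in N (left out, the last holds). Time passes only in rows, so rows that do not move let the fingers close, or fill a call up. It gives the time, the measured TCP pose, the force and the opening at its end, in the units of the state.
- env.state(): the state, without advancing time (a new reading comes with each control period).
- env.grab_frame(name): name is "scene" or "top" or "wrist"; returns the picture (420x560x3 uint8, red, green, blue); there is no depth.
- env.camera_params(name): a dict with "fov_y" (degrees; the focal length in pixels is half the picture's height over the tangent of half this angle, whatever the lens; pixels are square), "cx", "cy" (the principal point, pixels), "pose" (4x4, takes a point from camera to world coordinates). Camera axes: x right, y down, z forward; pixel columns grow to the right and rows downward; lengths in mm; the calibration is good to about 2 mm. A picture is of the moment at which its call begins: read the wrist's pose just before it. camera_params takes no time and is no camera call; for the wrist camera it gives the pose at the moment of the call.
- env.job_done(): hands the job in, once; it reports no verdict.
The state is a dict: "time_s": time; "qpos": joint angles; "qvel": joint speeds; "effort": joint torques, N m; "ee_pos": TCP position; "ee_rot": TCP orientation; "force": force on the tool from outside, world axes, zero at the start; "torque": the same for the moment, N m; "gripper_width": finger opening in mm.
Only numpy, scipy, OpenCV 4.12 (cv2) and the standard library are available. Lean on these libraries where they do the work, as an engineer would, in place of code of your own. Each camera call takes 0.05 s, during which the arm holds its last target.

TASK

Get the microplate shaker ready for its next run. First turn the speed knob on its sloping front panel fully anticlockwise, to the end stop; then, with a light push and without picking it up, tip the drained 96-well plate, left standing on its long edge at the front of the platform, backwards away from the panel, so that it ends wells up, flat and fully down in the recessed nest. Leave the two bottles and the timer beside the shaker where they are.

Things in the scene. Friction and masses are not known exactly. Their poses are not given: they have to be found in the camera images.
- shaker: Fixed shaker: white case, grey front panel, aluminium platform; 220 mm deep (x), 184 wide (y), 84 high. Origin on the desk; x points from the panel to the back, y left as seen from the front, z up; yaw 0.75 to 1.25 rad (panel to the front right). The panel spans x -0.128 to -0.062 and rises backwards at 32 degrees (z 0.026 to 0.067). The platform spans x -0.061 to 0.071, y -0.081 to 0.081.
- ledge (a point): Middle of the ledge: the flat front bar of the platform's aluminium frame, 28 mm deep (shaker's x -0.061 to -0.033), its top at z 0.084 like the rest of the frame. The nest begins at its back edge, 14 mm behind this point. Same axes as the shaker.
- nest (a point): Centre of the nest's black floor, at (0.012, 0, 0.080) in the shaker's frame, same axes. The nest is a rectangular recess in the platform, 4 mm below the frame's top: shaker's x -0.033 to 0.0565 (89.5 mm), y -0.0664 to 0.0664 (132.8 mm), its side and back walls bevelled. Nothing stands above it.
- knob_grip (a point): On the axis of the round black speed knob, half-way up it (11 mm above the panel). The knob, ribbed, with a white pointer line, is 33 mm across (37 at its foot), 22 high, left of the panel's middle. z is the knob's axis, out of the panel to the front and up, 32 degrees from vertical; x and y turn with it. It turns easily by its sides (0.03 N m) and stays where it is left.
- speed_knob (a joint): Angle of the speed knob in rad: 0 is the anticlockwise end stop (speed zero); it grows clockwise as seen from in front of the knob (a negative turn about knob_grip's z), up to 4.71. It starts between 0.6 and 1.35.
- plate: Loose white 96-well plate, 127.8 mm long (y), 85.5 wide (x), 14.4 thick (z), 60 to 130 g. Origin at its centre, z out of the wells' side. It starts on a long edge on the ledge, wells to the front, its x up, its back 0 to 8 mm before the nest; 0.3 N at the top tips it. After the fall its front edge may lie on the ledge up to 12 mm short; nudged backwards by that edge it drops into the nest.
- bottle_blue_cap: Loose white reagent bottle with a blue cap, 50 mm across, 115 mm high, left of the shaker. Origin at the centre of its underside. A bystander.
- bottle_red_cap: Loose small cream reagent bottle with a red cap, 40 mm across, 85 mm high, right of the shaker. Origin at the centre of its underside. A bystander.
- timer: Loose bench timer, a flat wedge 66 x 72 x 28 mm, at the right front of the shaker. Origin at the centre of its underside. A bystander.
There are look-alikes about, which are no part of the job. Of the things that look like the plate, the larger one is meant.

How it is judged:
By the outcome, as a careful person would: the job done as asked, in the order asked, and still so for the second after the job is handed in, with the robot touching nothing.
It also fails if it takes over 48 s, if anything falls off the work surface, if the arm or the gripper's body presses on something with over 40 N, if the wrist force passes 120 N, or if a joint passes its speed limit or range.

## Working session

There is one attempt and no reset: what is moved stays moved. The work goes in short steps, Python scripts to look and compute and a tool call to move; the robot and the scene stay as the last step left them, time stands still between calls to the robot, and variables do not carry over. Pictures are saved under pics/ and viewed, and the job is handed in when it is done.

Besides the shell and the picture viewer there is one more tool, called as a command line: name --argument value ..., lists and objects as JSON in quotes. drive_tool: Moves the arm, as the interface text tells. Its arguments: {"type":"object","properties":{"motion":{"type":"array","items":{"type":"array"}},"claw":{"type":"number"},"force":{"type":"number"}},"required":["motion"]}

```bash
ls; mkdir -p pics; python3 - <<'E'
from workcell import env
import cv2
s=env.state();print(s)
for n in ["scene","top","wrist"]:
    p=env.camera_params(n);print(n,p)
    im=env.grab_frame(n);cv2.imwrite(f"pics/{n}0.png",im[:,:,::-1])
E
```

```text
pics
{'time_s': 0.0, 'qpos': array([-7.78057806e+01,  1.83533286e+01,  8.97077850e+01, -7.97471775e-04,
        7.20432117e+01, -1.14441505e+00]), 'qvel': array([-0.0232718 ,  0.05563077,  0.10238572, -0.03475338, -0.05065902,
        0.12360562]), 'effort': array([-4.57137560e-06, -4.12460589e+01, -2.31975693e+01,  7.26674125e-02,
        4.58092033e-02, -1.58186704e-04]), 'ee_pos': array([ 132.55870504, -558.98493932,  213.09402161]), 'ee_rot': array([-1.79998674e+02,  1.04319670e-01, -7.66611178e+01]), 'force': array([0.53827038, 1.29024717, 0.10368487]), 'torque': array([ 0.08777094, -0.00290828, -0.00391573]), 'gripper_width': 91.46229676264532}
scene {'fov_y': 42.294639505194475, 'cx': 273.30310350167827, 'cy': 209.3587423551035, 'pose': array([[-5.93851480e-01, -6.17649679e-01,  5.15605754e-01,
         8.65892452e+01],
       [-8.04514325e-01,  4.63698597e-01, -3.71133820e-01,
         4.88624268e+02],
       [-9.85498015e-03, -6.35210583e-01, -7.72276113e-01,
         8.42374658e+02],
       [ 0.00000000e+00,  0.00000000e+00,  0.00000000e+00,
         1.00000000e+00]])}
top 
[... 165 characters left out ...]
e+02],
       [-9.99919746e-01,  1.02311662e-02,  7.47157408e-03,
         1.25272944e+02],
       [-9.11311110e-03, -1.71183546e-01, -9.85197008e-01,
         9.39716127e+02],
       [ 0.00000000e+00,  0.00000000e+00,  0.00000000e+00,
         1.00000000e+00]])}
wrist {'fov_y': 68.86242868871767, 'cx': 279.30414983500725, 'cy': 206.86881851889405, 'pose': array([[ 2.30323538e-01, -9.29516637e-01, -2.88010224e-01,
         2.14161123e+02],
       [-9.73112233e-01, -2.20585143e-01, -6.62931042e-02,
        -5.38164774e+02],
       [-1.91023316e-03,  2.95535135e-01, -9.55329961e-01,
         3.83223976e+02],
       [ 0.00000000e+00,  0.00000000e+00,  0.00000000e+00,
         1.00000000e+00]])}
```

View pics/scene0.png

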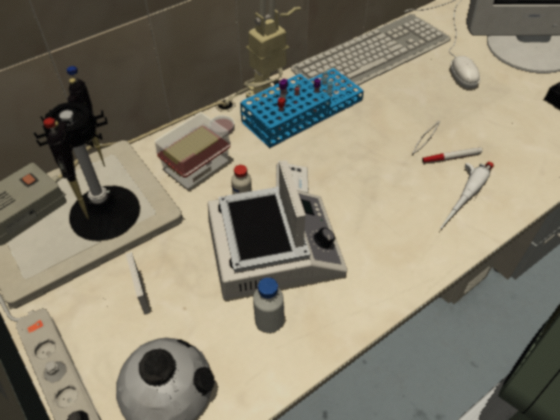

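View pics/top0.png

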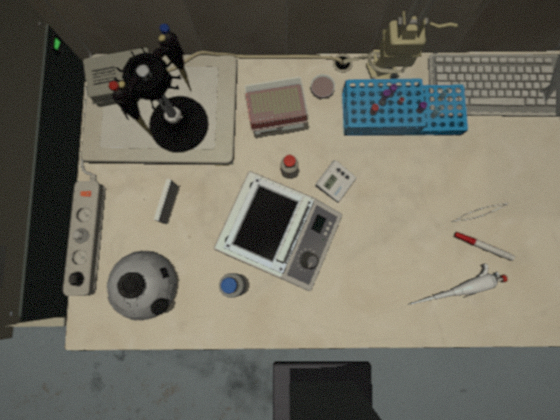

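View pics/wrist0.png

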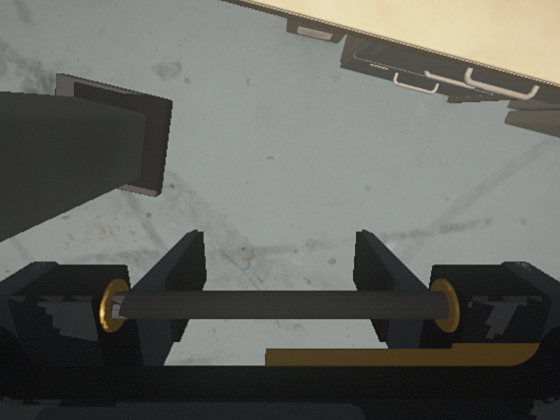

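```bash
python3 - <<'E'
import cv2
a=cv2.imread("pics/scene0.png")[150:310,190:360];b=cv2.imread("pics/top0.png")[140:310,200:370]
cv2.imwrite("pics/c1.png",cv2.resize(a,None,fx=3.5,fy=3.5,interpolation=cv2.INTER_CUBIC))
cv2.imwrite("pics/c2.png",cv2.resize(b,None,fx=3.5,fy=3.5,interpolation=cv2.INTER_CUBIC))
E
```

```text
(no output)
```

View pics/c1.png

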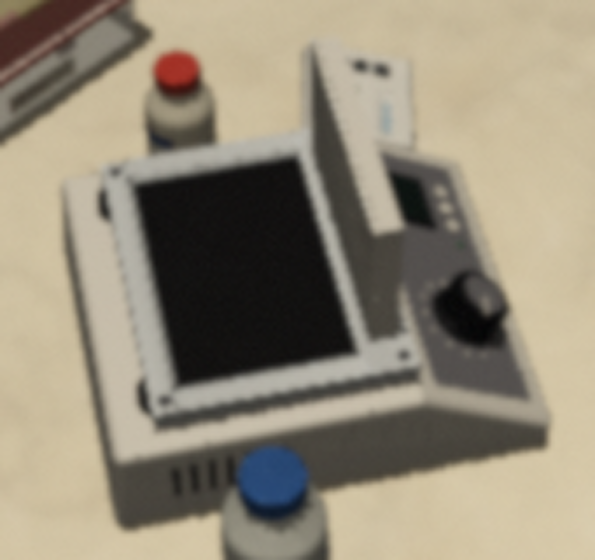

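View pics/c2.png

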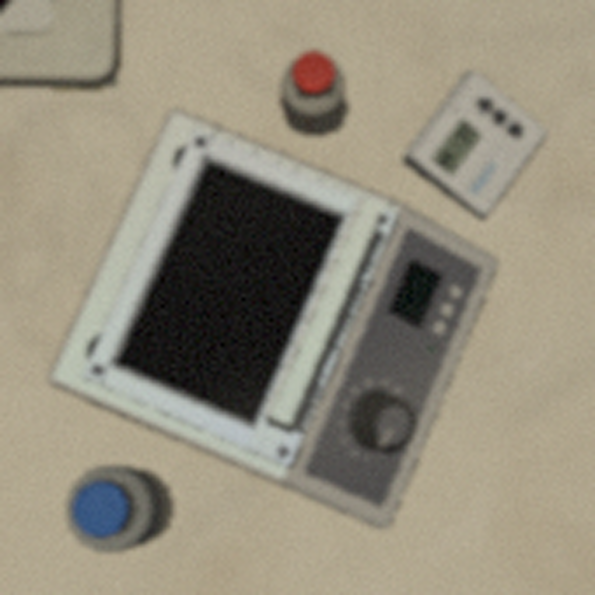

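```bash
cat > h.py <<'E'
import numpy as np, cv2, json
from workcell import env
def ray(n,u,v,P=None):
    P=P or env.camera_params(n); f=210/np.tan(np.radians(P["fov_y"]/2))
    d=np.array([(u-P["cx"])/f,(v-P["cy"])/f,1]);T=np.array(P["pose"]);return T[:3,3],T[:3,:3]@d
def plane(n,u,v,z,P=None):
    o,d=ray(n,u,v,P);return o+d*(z-o[2])/d[2]
def proj(n,X,P=None):
    P=P or env.camera_params(n); f=210/np.tan(np.radians(P["fov_y"]/2));T=np.array(P["pose"])
    c=(np.atleast_2d(X)-T[:3,3])@T[:3,:3];return np.c_[c[:,0]/c[:,2]*f+P["cx"],c[:,1]/c[:,2]*f+P["cy"]]
E
cat > fit.py <<'E'
from h import *
from scipy.optimize import least_squares
k=3.5
t=lambda u,v:(u/k+200,v/k+140); s=lambda u,v:(u/k+190,v/k+150)
F=[("top",t(208,163),56,-66.4,80),("top",t(120,362),56,66.4,80),("top",t(392,527),-128,92,26),("top",t(498,260),-128,-92,26),
("scene",s(178,386),56,66.4,80),("scene",s(135,185),56,-66.4,80),("scene",s(547,415),-128,92,26)]
def S(p,x,y,z):
    c,n=np.cos(p[2]),np.sin(p[2]);return np.array([p[0]+c*x-n*y,p[1]+n*x+c*y,z])
def r(p): return np.concatenate([(proj(n,S(p,x,y,z))[0]-uv) for n,uv,x,y,z in F])
o=least_squares(r,[500,100,1.1],loss="soft_l1")
print(o.x,np.round(r(o.x).reshape(-1,2),1))
E
python3 fit.py
```

```text
[576.50428822 153.59515788   1.16171354] [[ 0.2 -1. ]
 [-0.4  0.5]
 [-1.2  0.3]
 [ 0.2 -1.9]
 [ 0.8  0.1]
 [-0.6 -0.8]
 [ 1.1  0.7]]
```

```bash
cat >> h.py <<'E'
from scipy.spatial.transform import Rotation as R
def delta(tp,tR,s=None):
    s=s or env.state();R0=R.from_euler("xyz",s["ee_rot"],degrees=True)
    return (np.array(tp)-s["ee_pos"])/1000,(tR*R0.inv()).as_rotvec()
def Sh(p):
    T=np.eye(4);T[:3,:3]=R.from_euler("z",p[2]).as_matrix();T[:3,3]=[p[0],p[1],0];return T
def frames(p,th=0):
    """knob axis n in world, tool rot with jaw along shaker -y turned th deg about n"""
    T=Sh(p)[:3,:3];a=np.radians(32)
    n=T@[-np.sin(a),0,np.cos(a)];x=T@[0,-1,0];z=-n;y=np.cross(z,x)
    return n,R.from_rotvec(np.radians(th)*n)*R.from_matrix(np.c_[x,y,z])
def tri(obs):
    A=np.zeros((3,3));b=np.zeros(3)
    for o,d in obs:
        d=d/np.linalg.norm(d);M=np.eye(3)-np.outer(d,d);A+=M;b+=M@o
    return np.linalg.solve(A,b)
E
python3 - <<'E'
from h import *
p=[576.5,153.6,1.1617]
k=3.5
X=tri([ray("top",397/k+200,425/k+140),ray("scene",488/k+190,296/k+150)])
L=np.linalg.inv(Sh(p))@np.r_[X,1];print(X,L)
for x in (-95,-90,-100):print(x,26+(x+128)*np.tan(np.radians(32)))
n,Rt=frames(p,-20);print(n)
F=(Sh(p)@np.r_[-95,L[1],46.6,1])[:3]
t=F+120*n
print(t,Rt.as_euler("xyz",degrees=True)); print(delta(t,Rt))
# plate top edge
for name,u,v in (("top",375,213),("top",277,412)):
    pass
E
```

```text
[501.30335682  67.66145876  60.72599821] [-108.7586995    34.80679961   60.72599821    1.        ]
-95 46.62068861300781
-90 49.74503537255444
-100 43.49634185346117
[-0.21079149 -0.48619068  0.8480481 ]
[481.48131879  21.94191826 148.36577154] [-149.57917818   10.44217306  -40.59308066]
(array([ 0.34892938,  0.5810604 , -0.06494977]), array([ 0.4322515 , -0.36499176,  0.56421674]))
```

drive_tool --motion '[[[0.0175, 0.029, 0], [0.0216, -0.0182, 0.0282]], [[0.0175, 0.029, 0], [0.0216, -0.0182, 0.0282]], [[0.0175, 0.029, 0], [0.0216, -0.0182, 0.0282]], [[0.0175, 0.029, 0], [0.0216, -0.0182, 0.0282]], [[0.0175, 0.029, 0], [0.0216, -0.0182, 0.0282]], [[0.0175, 0.029, 0], [0.0216, -0.0182, 0.0282]], [[0.0175, 0.029, 0], [0.0216, -0.0182, 0.0282]], [[0.0175, 0.029, 0], [0.0216, -0.0182, 0.0282]], [[0.0175, 0.029, 0], [0.0216, -0.0182, 0.0282]], [[0.0175, 0.029, 0], [0.0216, -0.0182, 0.0282]]]'

```text
time_s: 0.98
ee_pos: [308.1, -267.9, 213.9]
ee_rot: [-165.7, 7.6, -59.4]
force: [0.2, 0.5, -0.8]
gripper_width: 91.1
```

drive_tool --motion '[[[0.0175, 0.029, -0.006], [0.0216, -0.0182, 0.0282]], [[0.0175, 0.029, -0.006], [0.0216, -0.0182, 0.0282]], [[0.0175, 0.029, -0.006], [0.0216, -0.0182, 0.0282]], [[0.0175, 0.029, -0.006], [0.0216, -0.0182, 0.0282]], [[0.0175, 0.029, -0.006], [0.0216, -0.0182, 0.0282]], [[0.0175, 0.029, -0.006], [0.0216, -0.0182, 0.0282]], [[0.0175, 0.029, -0.006], [0.0216, -0.0182, 0.0282]], [[0.0175, 0.029, -0.006], [0.0216, -0.0182, 0.0282]], [[0.0175, 0.029, -0.006], [0.0216, -0.0182, 0.0282]], [[0.0175, 0.029, -0.006], [0.0216, -0.0182, 0.0282]]]'

```text
time_s: 1.82
ee_pos: [483.2, 22.0, 153.6]
ee_rot: [-149.6, 10.4, -40.6]
force: [0.2, -0.8, 0.6]
gripper_width: 91.1
```

```bash
python3 - <<'E'
from h import *
s=env.state();P=env.camera_params("wrist");im=env.grab_frame("wrist")
import pickle;pickle.dump((P,im),open("w1.pkl","wb"))
cv2.imwrite("pics/w1.png",im[:,:,::-1]);print(s["time_s"],s["ee_pos"],s["ee_rot"],s["qpos"],s["qvel"])
E
```

```text
1.8167 [483.15935971  22.00213861 153.64262913] [-149.58589094   10.38288129  -40.55956327] [-20.39458525  12.26829156 116.39810926  39.37030806  56.47300981
  -0.83327245] [ 40.67553048  18.25380605  -1.71834257  33.9462385  -21.64334446
 -11.38235973]
```

View pics/w1.png

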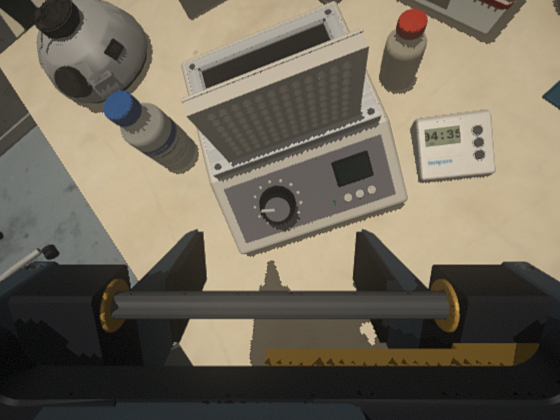

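```bash
python3 - <<'E'
from h import *
s=env.state();P=env.camera_params("wrist");im=env.grab_frame("wrist")
import pickle;pickle.dump((P,im),open("w2.pkl","wb"))
print(s["time_s"],s["ee_pos"],s["qvel"])
c=cv2.resize(im[:260,170:430],None,fx=3,fy=3,interpolation=cv2.INTER_CUBIC)
cv2.imwrite("pics/w2a.png",c[:390,:,::-1]);cv2.imwrite("pics/w2b.png",c[390:,:,::-1])
E
```

```text
1.8667 [484.09941327  25.28732817 152.63783248] [-4.09342971 -1.76597064  0.57357397 -7.93216779  2.6794987   1.94777158]
```

View pics/w2a.png

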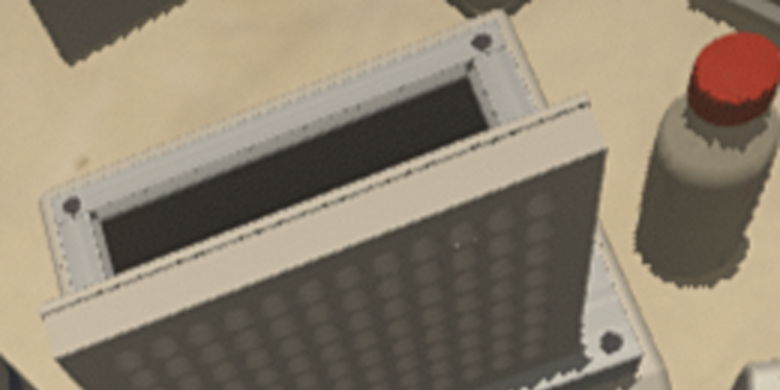

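View pics/w2b.png

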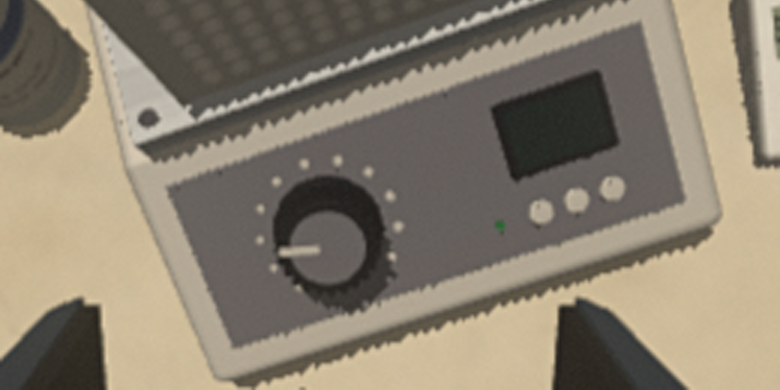

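```bash
cat > fit2.py <<'E'
from h import *
import pickle
P,im=pickle.load(open("w2.pkl","rb"))
a=lambda u,v:(u/3+170,v/3);b=lambda u,v:(u/3+170,v/3+130)
sc=[plane("wrist",*q,84,P) for q in (a(481,42),a(72,206),b(149,118),a(611,343))] # BR BL FL FR
sc=np.array(sc)[:,:2];c=sc.mean(0);print(sc,c)
print("sides",np.linalg.norm(np.roll(sc,-1,0)-sc,axis=1))
y=(sc[1]+sc[2]-sc[0]-sc[3]);x=(sc[0]+sc[1]-sc[2]-sc[3])
print("yaw",np.arctan2(x[1],x[0]),np.arctan2(-y[0],y[1]))
yaw=np.arctan2(x[1]+-0,x[0]) 
v=x/np.linalg.norm(x)+np.array([y[1],-y[0]])/np.linalg.norm(y);yaw=np.arctan2(v[1],v[0])
o=c-5*np.array([np.cos(yaw),np.sin(yaw)]);p=[o[0],o[1],yaw];print("p",p)
# intersect in shaker frame with plane parallel to panel at height h
def pan(u,v,h):
    O,d=ray("wrist",u,v,P);T=np.linalg.inv(Sh(p));O=(T@np.r_[O,1])[:3];d=T[:3,:3]@d
    al=np.radians(32);n=np.array([-np.sin(al),0,np.cos(al)]);q=np.array([-128,0,26])+h*n
    X=O+d*(n@(q-O))/(n@d); return (X-q)@[np.cos(al),0,np.sin(al)],X[1]   # up-slope s from panel front, y
print("plat FL",(np.linalg.inv(Sh(p))@np.r_[plane("wrist",*b(140,148),84,P),1]))
print("knob top",pan(*b(328,247),22))
D=[(298,288),(273,268),(260,240),(260,209),(277,181),(304,163),(337,160),(368,171),(389,196),(398,226),(392,257)]
d=np.array([pan(*b(*q),0) for q in D]);A=np.c_[2*d,np.ones(11)];s=np.linalg.lstsq(A,(d**2).sum(1),rcond=None)[0]
print("dots centre",s[:2],"r",np.sqrt(s[2]+s[:2]@s[:2]))
ang=np.degrees(np.unwrap([np.arctan2(-(q[1]-s[1]),q[0]-s[0]) for q in d]));print("dots cw from up",ang)
t1=np.array(pan(*b(280,251),22));t0=np.array(pan(*b(320,250),22));w=t1-t0;print("pointer",np.degrees(np.arctan2(-w[1],w[0])),t1,t0)
# plate top edge: front/back lines at z=84+85.5
T=np.linalg.inv(Sh(p))
for q in (a(57,357),a(606,150),a(42,313),a(590,100)):
    print("plate top",(T@np.r_[plane("wrist",*q,169.5,P),1])[:2])
E
python3 fit2.py
```

```text
[[668.59632966 185.08108153]
 [534.07681948 244.51937075]
 [486.51456654 137.11176984]
 [620.79218377  77.45039303]] [577.49497486 161.04065379]
sides [147.06600167 117.46727475 146.93521828 117.76927218]
yaw 1.1533729120913832 1.153708737399669
p [np.float64(575.468710115265), np.float64(156.46963079605857), np.float64(1.153540824745526)]
plat FL [-62.27263995  78.57725822  84.           1.        ]
knob top (np.float64(39.321999679832125), np.float64(33.72839076630747))
dots centre [38.69760051 34.11326153] r 23.359660434192087
dots cw from up [-1.34736737e+02 -1.07511822e+02 -8.07322731e+01 -5.40311903e+01
 -2.64272177e+01  9.74881247e-02  2.66196964e+01  5.31005344e+01
  8.03348323e+01  1.07335184e+02  1.34498049e+02]
pointer -72.1429220879535 [43.02528243 48.19747747] [39.22207935 36.3923046 ]
plate top [-54.13035019  61.13689084]
plate top [-54.66548685 -62.4493623 ]
plate top [-42.03129309  62.17898625]
plate top [-41.91119761 -63.74950533]
```

```bash
cat >> h.py <<'E'
p=[575.5,156.5,1.1535]
F=(Sh(p)@np.r_[-95.0,34.0,46.6,1])[:3]
E
python3 - <<'E'
from h import *
n,Rt=frames(p,-18);print(F,n)
for h in (100,7):
    print(h,F+h*n,[v.round(4) for v in delta(F+h*n,Rt)])
T=np.linalg.inv(Sh(p))
k=3.5
for nm,uv,z in (("top",(102/k+200,508/k+140),115),("top",(314/k+200,72/k+140),85)):
    X=plane(nm,*uv,z);print("bottle",X,(T@np.r_[X,1])[:2])
E
```

```text
[505.9150304   83.43200423  46.6       ] [-0.21477112 -0.48444586  0.8480481 ]
100 [484.43791815  34.9874182  131.40480962] [array([ 0.0017,  0.0117, -0.0213]), array([-0.0079, -0.0193,  0.0179])]
7 [504.41163254  80.04088321  52.53633667] [array([ 0.0217,  0.0567, -0.1001]), array([-0.0079, -0.0193,  0.0179])]
bottle [455.05711307 235.28491111 115.        ] [ 23.20989411 142.03820629]
bottle [711.84640351 114.98114922  85.        ] [  17.30383357 -141.47343943]
```

drive_tool --motion '[[[0.0004, 0.003, -0.0053], [-0.002, -0.0048, 0.0045]], [[0.0004, 0.003, -0.0053], [-0.002, -0.0048, 0.0045]], [[0.0004, 0.003, -0.0053], [-0.002, -0.0048, 0.0045]], [[0.0005, 0.0027, -0.0054], [-0.0019, -0.0049, 0.0044]], [[0.0021, 0.0048, -0.0085], [0, 0, 0]], [[0.0021, 0.0048, -0.0085], [0, 0, 0]], [[0.0021, 0.0048, -0.0085], [0, 0, 0]], [[0.0021, 0.0048, -0.0085], [0, 0, 0]], [[0, 0, 0], [0, 0, 0]], [[0, 0, 0], [0, 0, 0]]]' --claw 0.65

```text
time_s: 2.75
ee_pos: [492.5, 51.9, 98.0]
ee_rot: [-149.3, 9.3, -39.5]
force: [0.6, -0.1, 0.8]
gripper_width: 59.3
```

```bash
python3 - <<'E'
from h import *
n,Rt=frames(p,-18)
s=env.state();print(s["qpos"],s["gripper_width"])
e=s["ee_pos"]-F;print("height",e@n,"off-axis",e-(e@n)*n, "local", Sh(p)[:3,:3].T@(e-(e@n)*n))
print([v.round(4) for v in delta(F+7*n,Rt,s)])
im=env.grab_frame("wrist");cv2.imwrite("pics/w3.png",im[:,:,::-1])
E
```

```text
[-16.22035014  16.71975408 120.74496162  45.25779414  47.53661935
  -6.98144261] 59.25355699120987
height 61.723361849479446 off-axis [-0.20444297 -1.64283004 -0.99023942] local [-1.58471434 -0.47892371 -0.99023942]
[array([ 0.012 ,  0.0282, -0.0454]), array([0.0014, 0.0008, 0.0036])]
```

View pics/w3.png

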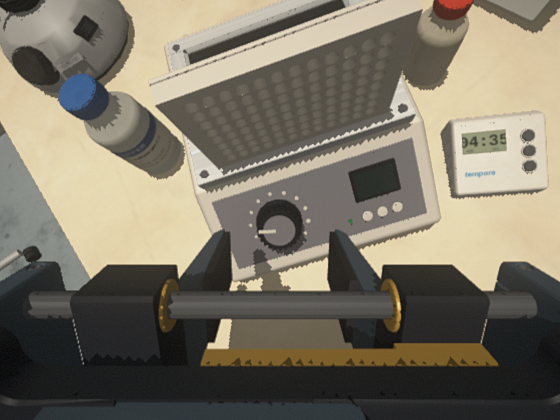

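drive_tool --motion '[[[0.0015, 0.0035, -0.0057], [0, 0, 0]], [[0.0015, 0.0035, -0.0057], [0, 0, 0]], [[0.0015, 0.0035, -0.0057], [0, 0, 0]], [[0.0015, 0.0035, -0.0057], [0, 0, 0]], [[0.0015, 0.0035, -0.0057], [0, 0, 0]], [[0.0015, 0.0035, -0.0057], [0, 0, 0]], [[0.0015, 0.0035, -0.0057], [0, 0, 0]], [[0.0015, 0.0037, -0.0055], [0, 0, 0]], [[0, 0, 0], [0, 0, 0]], [[0, 0, 0], [0, 0, 0]]]'

```text
time_s: 3.63
ee_pos: [504.5, 79.9, 52.9]
ee_rot: [-149.3, 9.3, -39.5]
force: [-0.5, 0.3, 0.2]
gripper_width: 59.2
```

```bash
python3 - <<'E'
from h import *
n,Rt=frames(p,-18)
s=env.state();print(s["force"],s["torque"])
e=s["ee_pos"]-F;print("height",e@n, "local", Sh(p)[:3,:3].T@(e-(e@n)*n))
im=env.grab_frame("wrist");cv2.imwrite("pics/w4.png",im[:,:,::-1])
E
```

```text
[-0.53004934  0.34442827  0.22611168] [-0.33348031  0.00322707 -0.01587199]
height 7.299948077761975 local [ 0.10031486 -0.17020442  0.06268368]
```

View pics/w4.png

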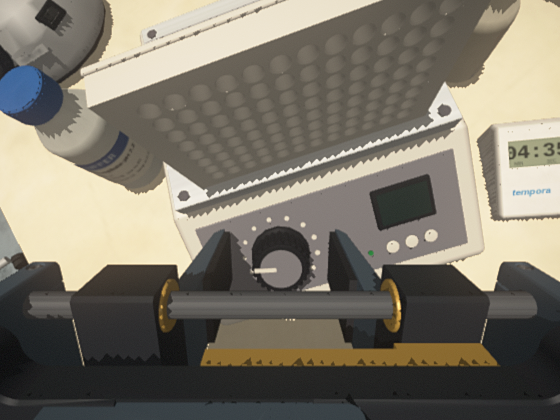

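drive_tool --motion '[[[0, 0, 0], [0, 0, 0]], [[0, 0, 0], [0, 0, 0]], [[0, 0, 0], [0, 0, 0]], [[0, 0, 0], [0, 0, 0]], [[0, 0, 0], [0, 0, 0]], [[0, 0, 0], [0, 0, 0]], [[0, 0, 0], [0, 0, 0]], [[0, 0, 0], [0, 0, 0]], [[0, 0, 0], [0, 0, 0]], [[0, 0, 0], [0, 0, 0]]]' --claw 0.25 --force 10

```text
time_s: 4.52
ee_pos: [505.0, 79.3, 53.4]
ee_rot: [-149.3, 9.2, -39.6]
force: [-1.0, -2.6, 1.8]
gripper_width: 33.0
```

drive_tool --motion '[[[0, 0, 0], [-0.0135, -0.0305, 0.0535]], [[0, 0, 0], [-0.0135, -0.0305, 0.0535]], [[0, 0, 0], [-0.0135, -0.0305, 0.0535]], [[0, 0, 0], [-0.0135, -0.0305, 0.0535]], [[0, 0, 0], [-0.0135, -0.0305, 0.0535]], [[0, 0, 0], [-0.0135, -0.0305, 0.0535]], [[0, 0, 0], [-0.0135, -0.0305, 0.0535]], [[0, 0, 0], [-0.0135, -0.0305, 0.0535]], [[0, 0, 0], [-0.0135, -0.0305, 0.0535]], [[0, 0, 0], [-0.0135, -0.0305, 0.0535]]]'

```text
time_s: 5.35
ee_pos: [504.8, 79.5, 53.4]
ee_rot: [-149.2, -9.7, -8.5]
force: [-2.0, -2.9, 3.4]
gripper_width: 32.7
```

```bash
python3 - <<'E'
from h import *
im=env.grab_frame("wrist");cv2.imwrite("pics/w5.png",im[:,:,::-1])
s=env.state();print(s["force"],s["torque"],s["qpos"],s["qvel"],s["time_s"])
n,Rt=frames(p,0)
e=s["ee_pos"]-F;print("height",e@n, "local", Sh(p)[:3,:3].T@(e-(e@n)*n))
print("th",np.degrees((R.from_euler("xyz",s["ee_rot"],degrees=True)*Rt.inv()).as_rotvec())@n)
E
```

```text
[-1.81037737 -3.55051587  3.71982522] [-0.47157775  0.08170645  0.0150508 ] [-12.41777716  21.44462849 122.88200657  52.12644384  41.24390286
 -48.70184771] [-0.02933513 -0.01796355 -0.09370553 -0.04488925 -0.09663655  8.58719591] 5.4
height 7.9421420135417256 local [ 0.14985876 -0.57377254  0.09364215]
th 18.297939160292987
```

View pics/w5.png

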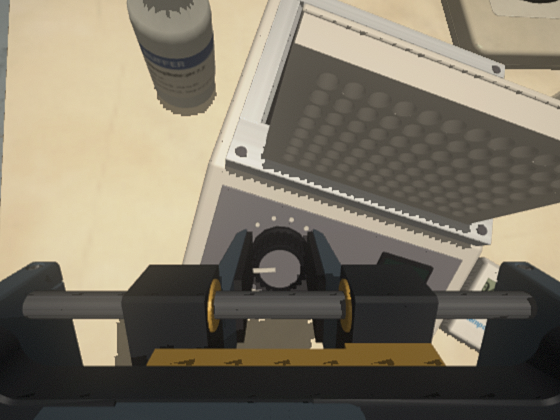

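drive_tool --motion '[[[0, 0, 0], [0, 0, 0]], [[0, 0, 0], [0, 0, 0]], [[0, 0, 0], [0, 0, 0]], [[0, 0, 0], [0, 0, 0]], [[0, 0, 0], [0.0225, 0.0508, -0.089]], [[0, 0, 0], [0.0225, 0.0508, -0.089]], [[0, 0, 0], [0.0225, 0.0508, -0.089]], [[0, 0, 0], [0.0225, 0.0508, -0.089]], [[0, 0, 0], [0.0225, 0.0508, -0.089]], [[0, 0, 0], [0.0225, 0.0508, -0.089]]]' --claw 0.65

```text
time_s: 6.23
ee_pos: [504.6, 79.8, 53.1]
ee_rot: [-149.3, 9.4, -39.8]
force: [-0.1, 0.1, 0.2]
gripper_width: 58.9
```

drive_tool --motion '[[[0, 0, 0], [0, 0, 0]], [[0, 0, 0], [0, 0, 0]], [[0, 0, 0], [0, 0, 0]], [[0, 0, 0], [0, 0, 0]], [[0, 0, 0], [0, 0, 0]], [[0, 0, 0], [0, 0, 0]], [[0, 0, 0], [0, 0, 0]], [[0, 0, 0], [0, 0, 0]], [[0, 0, 0], [0, 0, 0]], [[0, 0, 0], [0, 0, 0]]]' --claw 0.25

```text
time_s: 7.07
ee_pos: [505.0, 79.4, 53.2]
ee_rot: [-149.3, 9.2, -39.5]
force: [1.7, -1.4, -1.5]
gripper_width: 32.4
```

drive_tool --motion '[[[0, 0, 0], [-0.0135, -0.0305, 0.0535]], [[0, 0, 0], [-0.0135, -0.0305, 0.0535]], [[0, 0, 0], [-0.0135, -0.0305, 0.0535]], [[0, 0, 0], [-0.0135, -0.0305, 0.0535]], [[0, 0, 0], [-0.0135, -0.0305, 0.0535]], [[0, 0, 0], [-0.0135, -0.0305, 0.0535]], [[0, 0, 0], [-0.0135, -0.0305, 0.0535]], [[0, 0, 0], [-0.0135, -0.0305, 0.0535]], [[0, 0, 0], [-0.0135, -0.0305, 0.0535]], [[0, 0, 0], [-0.0135, -0.0305, 0.0535]]]'

```text
time_s: 7.9
ee_pos: [504.8, 79.7, 53.4]
ee_rot: [-149.2, -9.7, -8.5]
force: [0.5, -0.5, -0.5]
gripper_width: 32.6
```

```bash
python3 - <<'E'
from h import *
im=env.grab_frame("wrist");cv2.imwrite("pics/w6.png",im[:,:,::-1])
s=env.state();print(s["force"],s["torque"],s["qpos"],s["time_s"])
n,Rt=frames(p,0);print("torque about n",s["torque"]@n)
e=s["ee_pos"]-F;print("height",e@n, "local", Sh(p)[:3,:3].T@(e-(e@n)*n))
print("th",np.degrees((R.from_euler("xyz",s["ee_rot"],degrees=True)*Rt.inv()).as_rotvec())@n)
E
```

```text
[ 1.22041942  0.32011347 -0.29228293] [-0.34434923 -0.04750288 -0.18217905] [-12.41297607  21.46400267 122.87056878  52.14655326  41.27564777
 -48.70308968] 7.95
torque about n -0.05752775554985548
height 7.820163607052894 local [ 0.27737419 -0.52542828  0.17332263]
th 18.28408292589063
```

View pics/w6.png

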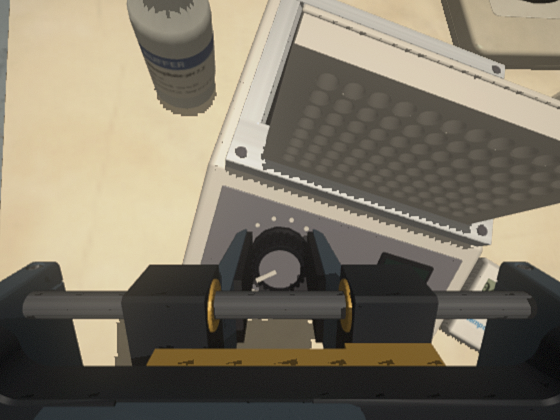

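drive_tool --motion '[[[0, 0, 0], [0, 0, 0]], [[0, 0, 0], [0, 0, 0]], [[0, 0, 0], [0, 0, 0]], [[0, 0, 0], [0, 0, 0]], [[-0.0045, -0.0102, 0.0178], [0, 0, 0]], [[-0.0045, -0.0102, 0.0178], [0, 0, 0]], [[-0.0045, -0.0102, 0.0178], [0, 0, 0]], [[-0.0045, -0.0102, 0.0178], [0, 0, 0]], [[-0.0045, -0.0102, 0.0178], [0, 0, 0]], [[0, 0, 0], [0, 0, 0]]]' --claw 0.65

```text
time_s: 8.78
ee_pos: [483.7, 27.0, 145.2]
ee_rot: [-149.3, -10.0, -8.7]
force: [0.7, 0.1, 0.5]
gripper_width: 59.2
```

```bash
python3 - <<'E'
from h import *
import pickle
P=env.camera_params("wrist");im=env.grab_frame("wrist")
pickle.dump((P,im),open("w7.pkl","wb"))
cv2.imwrite("pics/w7.png",im[:,:,::-1])
c=cv2.resize(im[140:260,170:430],None,fx=3,fy=3,interpolation=cv2.INTER_CUBIC)
cv2.imwrite("pics/w7b.png",c[:,:,::-1])
E
```

```text
(no output)
```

View pics/w7b.png

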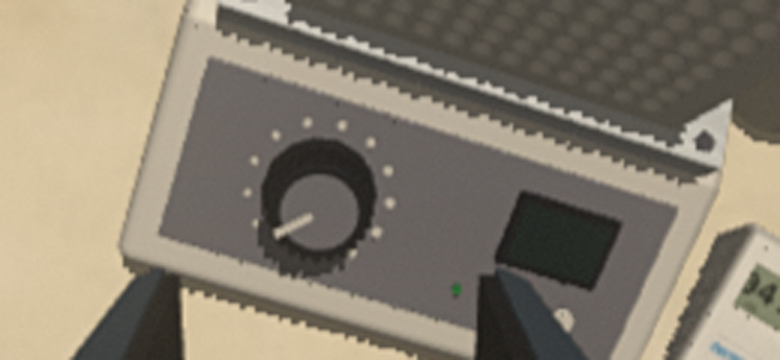

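View pics/w7.png

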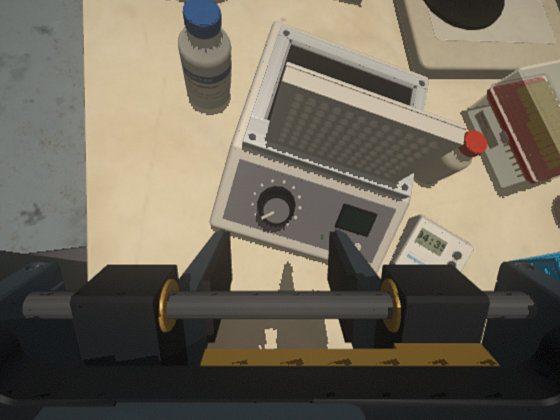

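```bash
python3 - <<'E'
from h import *
import pickle
P,im=pickle.load(open("w7.pkl","rb"))
b=lambda u,v:(u/3+170,v/3+140)
def pan(u,v,h):
    O,d=ray("wrist",u,v,P);T=np.linalg.inv(Sh(p));O=(T@np.r_[O,1])[:3];d=T[:3,:3]@d
    al=np.radians(32);n=np.array([-np.sin(al),0,np.cos(al)]);q=np.array([-128,0,26])+h*n
    X=O+d*(n@(q-O))/(n@d); return np.array([(X-q)@[np.cos(al),0,np.sin(al)],X[1]])
t1,t0=pan(*b(277,235),22),pan(*b(310,216),22);w=t1-t0
print(np.degrees(np.arctan2(-w[1],w[0])),t1,t0)
c=pan(*b(319,212),22);print(c);w=t1-c;print(np.degrees(np.arctan2(-w[1],w[0])))
for q in((256,223),(248,193),(307,122),(353,253)):
    d=pan(*b(*q),0);print(d,np.degrees(np.arctan2(-(d[1]-34),d[0]-39)))
E
```

```text
-139.10421369315912 [28.42968123 43.74111438] [37.27399736 36.08106583]
[39.3123814  33.89299805]
-137.85700997617477
[22.62106743 50.11962094] -135.45716332912102
[31.62771674 55.53837965] -108.89535124610488
[59.83680829 44.51982507] -26.787721360035846
[22.46793269 16.61067153] 133.55232980673082
```

```bash
cat >> h.py <<'E'
def vert(p):
    T=Sh(p)[:3,:3];x=T@[0,-1,0];z=np.array([0,0,-1.]);return R.from_matrix(np.c_[x,np.cross(z,x),z])
def loc(s=None):
    s=s or env.state();return (np.linalg.inv(Sh(p))@np.r_[s["ee_pos"],1])[:3]
E
python3 - <<'E'
from h import *
print(loc());t=(Sh(p)@[-95,0,154,1])[:3]
print(t,[(v/9).round(4) for v in delta(t,vert(p))],Sh(p)[:3,0])
E
```

```text
[-155.15713523   32.29399183  143.68671177]
[536.99742419  69.65213499 154.        ] [array([0.006 , 0.0047, 0.0011]), array([-0.0521,  0.0347, -0.0339])] [0.40529027 0.91418805 0.        ]
```

drive_tool --motion '[[[0.006, 0.0047, 0.0011], [-0.0521, 0.0347, -0.0339]], [[0.006, 0.0047, 0.0011], [-0.0521, 0.0347, -0.0339]], [[0.006, 0.0047, 0.0011], [-0.0521, 0.0347, -0.0339]], [[0.006, 0.0047, 0.0011], [-0.0521, 0.0347, -0.0339]], [[0.006, 0.0047, 0.0011], [-0.0521, 0.0347, -0.0339]], [[0.006, 0.0047, 0.0011], [-0.0521, 0.0347, -0.0339]], [[0.006, 0.0047, 0.0011], [-0.0521, 0.0347, -0.0339]], [[0.006, 0.0047, 0.0011], [-0.0521, 0.0347, -0.0339]], [[0.006, 0.0047, 0.0011], [-0.0521, 0.0347, -0.0339]], [[0, 0, 0], [0, 0, 0]]]'

```text
time_s: 9.67
ee_pos: [538.0, 74.1, 150.8]
ee_rot: [-180.0, 0.3, -23.7]
force: [-0.4, 0.5, -0.1]
gripper_width: 59.1
```

```bash
python3 - <<'E'
from h import *
s=env.state();print(loc(s),s["ee_rot"],s["force"],s["qpos"]);t=(Sh(p)@[-95,0,154,1])[:3]
print([v.round(4) for v in delta(t,vert(p),s)])
im=env.grab_frame("wrist");cv2.imwrite("pics/w8.png",im[:,:,::-1])
im=env.grab_frame("scene");cv2.imwrite("pics/s8.png",cv2.resize(im[100:320,150:400],None,fx=3,fy=2.7)[:,:,::-1])
E
```

```text
[-90.47705995   0.89132837 150.82583806] [-179.96749397    0.26272665  -23.73576387] [-0.35324235  0.48221355 -0.0870719 ] [ 6.53441578 18.35060063 99.24854114  0.18077177 62.61149557 30.18680016]
[array([-0.001 , -0.0045,  0.0032]), array([-0.0024, -0.004 , -0.003 ])]
```

View pics/w8.png

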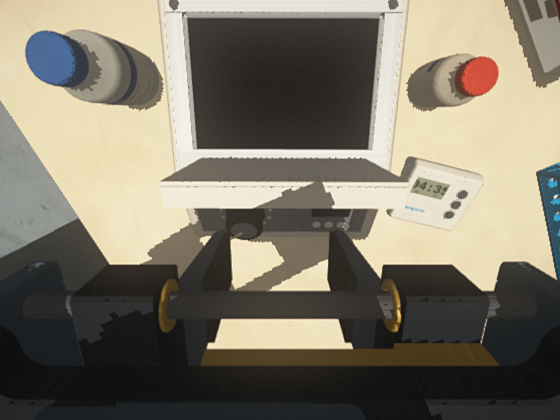

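View pics/s8.png

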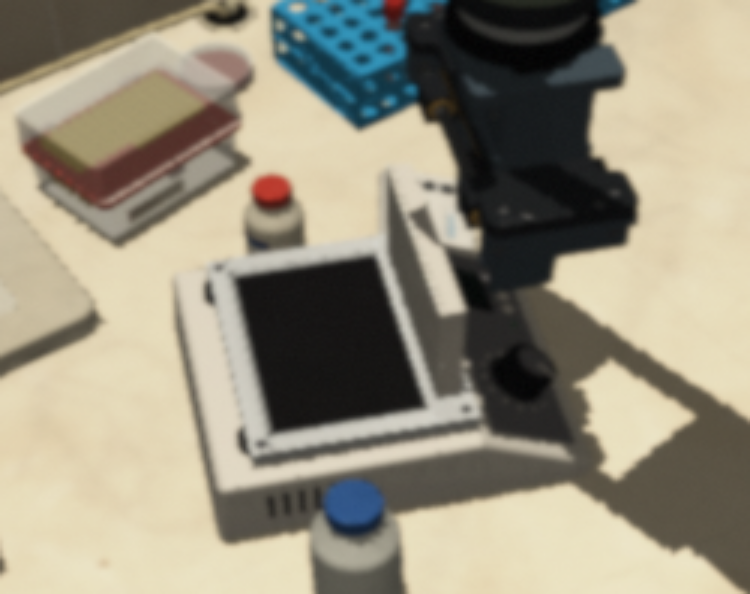

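drive_tool --motion '[[[0.0008, 0.0018, 0.002], [0, 0, 0]], [[0.0008, 0.0018, 0.002], [0, 0, 0]], [[0.0008, 0.0018, 0], [0, 0, 0]], [[0.0008, 0.0018, 0], [0, 0, 0]], [[0.0008, 0.0018, 0], [0, 0, 0]], [[0.0008, 0.0018, 0], [0, 0, 0]], [[0.0008, 0.0018, 0], [0, 0, 0]], [[0.0008, 0.0018, 0], [0, 0, 0]], [[0.0008, 0.0018, 0], [0, 0, 0]], [[0.0008, 0.0018, 0], [0, 0, 0]]]'

```text
time_s: 10.6
ee_pos: [544.3, 89.1, 156.1]
ee_rot: [-180.0, 0.2, -23.9]
force: [0.8, -0.3, -0.6]
gripper_width: 59.1
```

```bash
python3 - <<'E'
from h import *
s=env.state();print(loc(s),s["force"])
im=env.grab_frame("wrist");cv2.imwrite("pics/w9.png",im[:,:,::-1])
E
```

```text
[-74.26078212   1.17848889 156.11595641] [ 0.76264716 -0.29829795 -0.58433841]
```

View pics/w9.png

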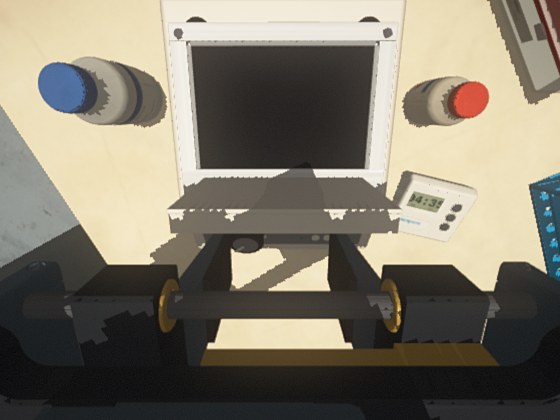

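drive_tool --motion '[[[0.0006, 0.0014, 0], [0, 0, 0]], [[0.0006, 0.0014, 0], [0, 0, 0]], [[0.0006, 0.0014, 0], [0, 0, 0]], [[0.0006, 0.0014, 0], [0, 0, 0]], [[0.0006, 0.0014, 0], [0, 0, 0]], [[0.0006, 0.0014, 0], [0, 0, 0]], [[0.0006, 0.0014, 0], [0, 0, 0]], [[0.0006, 0.0014, 0], [0, 0, 0]], [[0.0006, 0.0014, 0], [0, 0, 0]], [[0.0006, 0.0014, 0], [0, 0, 0]]]'

```text
time_s: 11.48
ee_pos: [550.3, 103.0, 156.2]
ee_rot: [-180.0, 0.2, -23.9]
force: [-0.0, -0.5, 1.3]
gripper_width: 59.2
```

```bash
python3 - <<'E'
from h import *
s=env.state();print(loc(s),s["force"])
im=env.grab_frame("wrist");cv2.imwrite("pics/w10.png",im[:,:,::-1])
E
```

```text
[-59.08806462   1.35731945 156.17072404] [-0.00835117 -0.54779092  1.30882255]
```

View pics/w10.png

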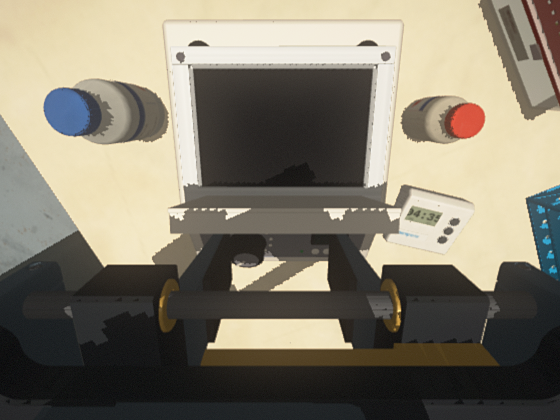

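drive_tool --motion '[[[0.0006, 0.0014, 0], [0, 0, 0]], [[0.0006, 0.0014, 0], [0, 0, 0]], [[0.0006, 0.0014, 0], [0, 0, 0]], [[0.0006, 0.0014, 0], [0, 0, 0]], [[0.0006, 0.0014, 0], [0, 0, 0]], [[0, 0, 0], [0, 0, 0]], [[0, 0, 0], [0, 0, 0]], [[0, 0, 0], [0, 0, 0]], [[0, 0, 0], [0, 0, 0]], [[0, 0, 0], [0, 0, 0]]]'

```text
time_s: 12.37
ee_pos: [553.2, 109.8, 156.2]
ee_rot: [-180.0, 0.2, -23.9]
force: [-1.0, 0.2, 0.7]
gripper_width: 59.4
```

```bash
python3 - <<'E'
from h import *
s=env.state();print(loc(s),s["force"])
im=env.grab_frame("wrist");cv2.imwrite("pics/w11.png",im[:,:,::-1])
im=env.grab_frame("scene");cv2.imwrite("pics/s11.png",cv2.resize(im[100:320,150:400],None,fx=3,fy=2.7)[:,:,::-1])
E
```

```text
[-51.70341471   1.47115172 156.16726887] [-0.96345271  0.24391695  0.65977958]
```

View pics/w11.png

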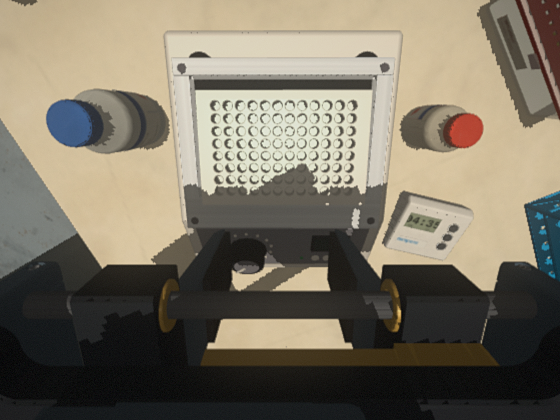

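View pics/s11.png

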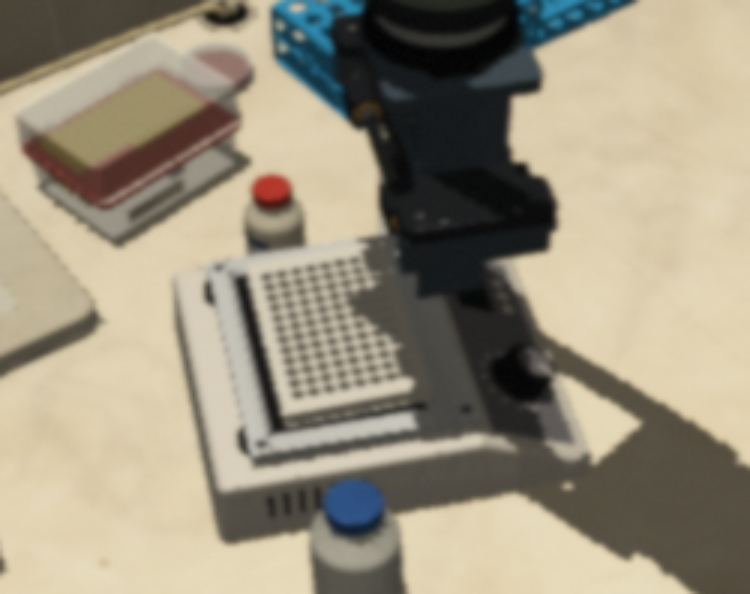

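drive_tool --motion '[[[-0.0033, -0.0073, 0], [0, 0, 0]], [[-0.0033, -0.0073, 0], [0, 0, 0]], [[-0.0033, -0.0073, 0], [0, 0, 0]], [[-0.0033, -0.0073, 0], [0, 0, 0]], [[-0.0033, -0.0073, 0], [0, 0, 0]], [[0, 0, -0.013], [0, 0, 0]], [[0, 0, -0.013], [0, 0, 0]], [[0, 0, -0.013], [0, 0, 0]], [[0, 0, -0.013], [0, 0, 0]], [[0, 0, -0.013], [0, 0, 0]]]'

```text
time_s: 13.3
ee_pos: [536.5, 72.7, 90.8]
ee_rot: [-179.9, 0.2, -24.0]
force: [0.1, 0.5, -0.6]
gripper_width: 59.1
```

```bash
python3 - <<'E'
from h import *
s=env.state();print(loc(s),s["force"]);
im=env.grab_frame("wrist");cv2.imwrite("pics/w12.png",im[:,:,::-1])
s=env.state();print(loc(s),s["force"])
E
```

```text
[-92.42360995   1.6696654   90.78032038] [ 0.14602511  0.50300669 -0.61067428]
[-93.30319153   3.21552549  88.28722299] [-1.12506767 -0.07624845 -0.99620767]
```

View pics/w12.png

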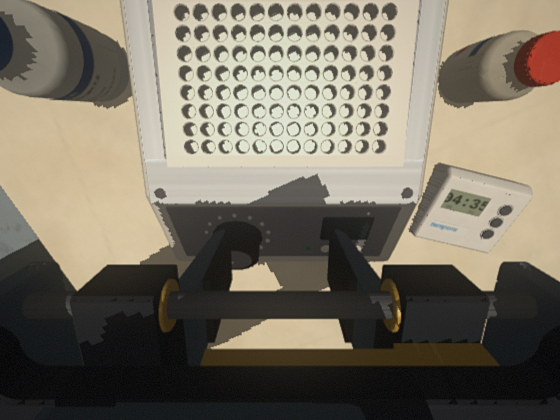

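```bash
python3 - <<'E'
from h import *
s=env.state();print(loc(s));P=env.camera_params("wrist");T=np.linalg.inv(Sh(p))
for u,v,z in ((167,167,98),(285,167,98),(404,167,98),(160,193,84),(407,193,84)): print(u,(T@np.r_[plane("wrist",u,v,z,P),1])[:2])
E
```

```text
[-93.30319153   3.21552549  88.28722299]
167 [-35.28118326  63.39440038]
285 [-35.27109171   1.1236536 ]
404 [-35.26097995 -61.27181439]
160 [-53.12801279  74.53314662]
407 [-52.99876668 -70.44264416]
```

drive_tool --motion '[[[0.0036, 0.0082, 0], [0, 0, 0]], [[0.0036, 0.0082, 0], [0, 0, 0]], [[0.0036, 0.0082, 0], [0, 0, 0]], [[0.0034, 0.0077, 0], [0, 0, 0]], [[0.0006, 0.0014, 0], [0, 0, 0]], [[0.0006, 0.0014, 0], [0, 0, 0]], [[0.0006, 0.0014, 0], [0, 0, 0]], [[0.0006, 0.0014, 0], [0, 0, 0]], [[0, 0, 0], [0, 0, 0]], [[0, 0, 0], [0, 0, 0]]]'

```text
time_s: 14.18
ee_pos: [553.3, 111.3, 91.2]
ee_rot: [-179.9, 0.2, -23.9]
force: [0.4, -0.6, 0.0]
gripper_width: 59.1
```

```bash
cat > look.py <<'E'
from h import *
import sys
s=env.state();print(s["time_s"],loc(s),s["force"]);
P=env.camera_params("wrist")
im=env.grab_frame("wrist");cv2.imwrite(f"pics/w{sys.argv[1]}.png",im[:,:,::-1])
E
python3 look.py 13
```

```text
14.1833 [-50.34584365   1.96959746  91.15106066] [ 0.40998967 -0.61592492  0.01151472]
```

View pics/w13.png

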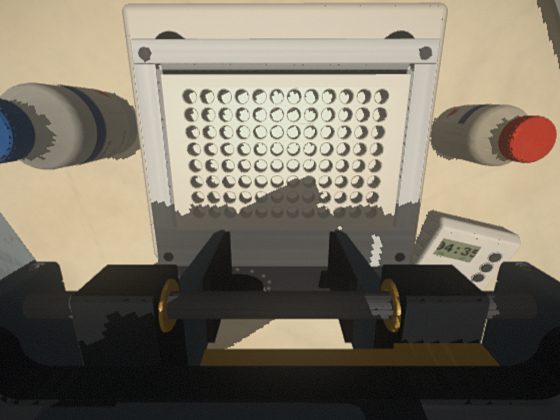

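drive_tool --motion '[[[0, 0, -0.001], [0, 0, 0]], [[0, 0, -0.001], [0, 0, 0]], [[0.0004, 0.0009, 0], [0, 0, 0]], [[0.0004, 0.0009, 0], [0, 0, 0]], [[0.0004, 0.0009, 0], [0, 0, 0]], [[0.0004, 0.0009, 0], [0, 0, 0]], [[0, 0, 0], [0, 0, 0]], [[0, 0, 0], [0, 0, 0]], [[0, 0, 0], [0, 0, 0]], [[0, 0, 0], [0, 0, 0]]]'

```text
time_s: 15.07
ee_pos: [554.7, 114.4, 89.1]
ee_rot: [180.0, 0.2, -23.9]
force: [-0.2, -3.5, 0.8]
gripper_width: 59.1
```

```bash
python3 look.py 14
```

```text
15.0667 [-46.89356512   1.96015226  89.09271401] [-0.16269213 -3.49336211  0.75861015]
```

View pics/w14.png

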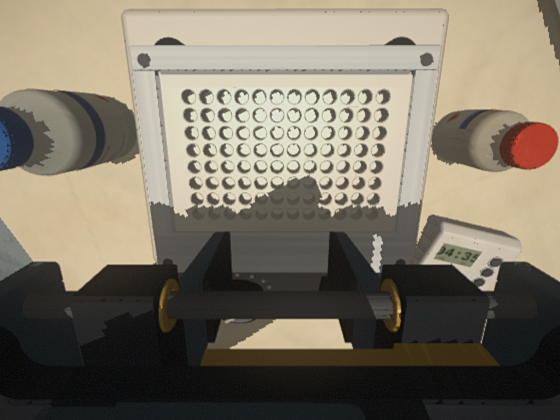

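drive_tool --motion '[[[-0.004, -0.009, 0], [0, 0, 0]], [[-0.004, -0.009, 0], [0, 0, 0]], [[-0.004, -0.009, 0], [0, 0, 0]], [[-0.004, -0.009, 0], [0, 0, 0]], [[-0.004, -0.009, 0.02], [0, 0, 0]], [[-0.004, -0.009, 0.02], [0, 0, 0]], [[-0.004, -0.009, 0.02], [0, 0, 0]], [[0, 0, 0.02], [0, 0, 0]], [[0, 0, 0], [0, 0, 0]], [[0, 0, 0], [0, 0, 0]]]'

```text
time_s: 15.95
ee_pos: [527.3, 51.4, 170.1]
ee_rot: [-179.9, 0.1, -24.0]
force: [-0.8, 0.5, -0.5]
gripper_width: 59.2
```

```bash
python3 look.py 15; python3 - <<'E'
from h import *
im=cv2.imread("pics/w15.png");cv2.imwrite("pics/w15b.png",cv2.resize(im[20:240,130:440],None,fx=2.5,fy=2.5,interpolation=cv2.INTER_CUBIC))
im=env.grab_frame("scene");cv2.imwrite("pics/s15.png",cv2.resize(im[150:310,190:360],None,fx=3.5,fy=3.5,interpolation=cv2.INTER_CUBIC)[:,:,::-1])
E
```

```text
15.95 [-115.59755629    1.46494504  170.06834288] [-0.80504959  0.51735611 -0.47436944]
```

View pics/w15b.png

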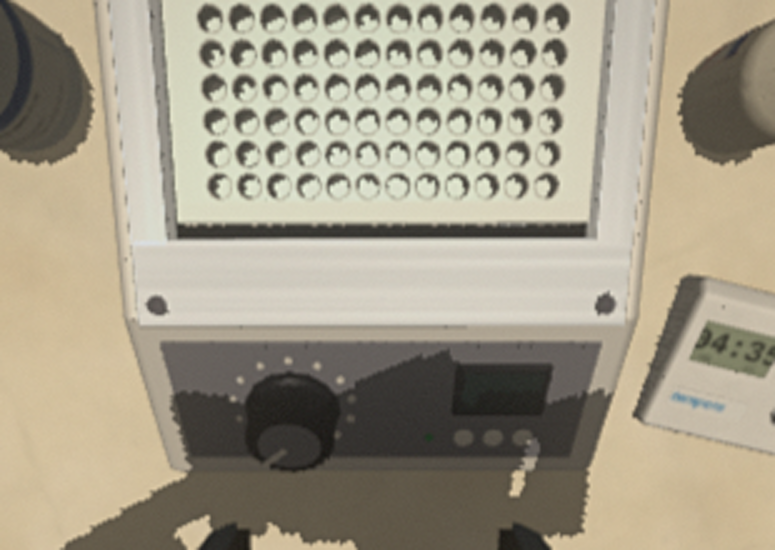

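View pics/s15.png

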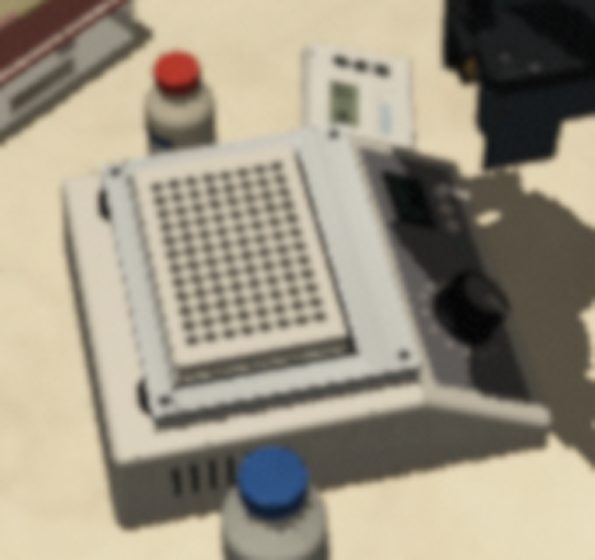

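drive_tool --motion '[[[0.002, 0.0046, -0.0055], [0, 0, 0]], [[0.002, 0.0046, -0.0055], [0, 0, 0]], [[0.002, 0.0046, -0.0055], [0, 0, 0]], [[0.002, 0.0046, -0.0055], [0, 0, 0]], [[0.002, 0.0046, -0.0055], [0, 0, 0]], [[0.002, 0.0046, -0.0055], [0, 0, 0]], [[0.002, 0.0046, -0.0055], [0, 0, 0]], [[0.002, 0.0046, -0.0055], [0, 0, 0]], [[0, 0, 0], [0, 0, 0]], [[0, 0, 0], [0, 0, 0]]]'

```text
time_s: 16.88
ee_pos: [542.8, 88.9, 124.8]
ee_rot: [-180.0, 0.3, -23.9]
force: [0.2, -0.7, 0.2]
gripper_width: 59.1
```

```bash
python3 - <<'E'
from h import *
import pickle
s=env.state();print(s["time_s"],loc(s))
P=env.camera_params("wrist");im=env.grab_frame("wrist");pickle.dump((P,im),open("w16.pkl","wb"))
cv2.imwrite("pics/w16.png",cv2.resize(im[0:230,120:440],None,fx=2.5,fy=2.5,interpolation=cv2.INTER_CUBIC)[:,:,::-1])
E
```

```text
16.8833 [-75.02173187   2.47572811 124.75126479]
```

View pics/w16.png

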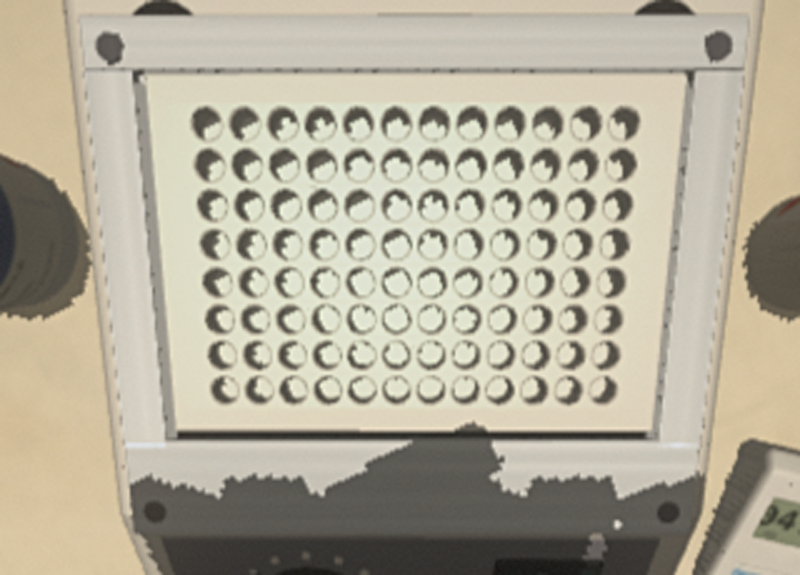

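```bash
cat > pf.py <<'E'
from h import *
import pickle,sys
from scipy.optimize import least_squares
P,im=pickle.load(open(sys.argv[1],"rb"));k=4
g=cv2.cvtColor(cv2.resize(im[0:230,120:440],None,fx=k,fy=k,interpolation=cv2.INTER_CUBIC),cv2.COLOR_RGB2GRAY)
c=cv2.HoughCircles(cv2.medianBlur(g,5),cv2.HOUGH_GRADIENT,1.5,40,param1=80,param2=18,minRadius=18,maxRadius=32)[0]
uv=np.c_[c[:,0]/k+120,c[:,1]/k]
T=np.linalg.inv(Sh(p))
q=np.array([(T@np.r_[plane("wrist",*a,94.4,P),1])[:2] for a in uv])
ok=(abs(q[:,1])<55)&(q[:,0]<52)&(q[:,0]>-25);uv,q=uv[ok],q[ok];print(len(uv))
m=q-[np.median(q[:,0]),np.median(q[:,1])]
# index against expected grid centred at (x0,y0)
best=None
G=np.array([[(i-3.5)*9,(j-5.5)*9] for i in range(8) for j in range(12)])
x0,y0=(q.min(0)+q.max(0))/2
d=np.linalg.norm(q[:,None]-(G+[x0,y0])[None],axis=2);idx=d.argmin(1);good=d.min(1)<3;print("matched",good.sum(),x0,y0)
def X(v):
    Rm=R.from_euler("xyz",[v[4],v[3],v[5]]).as_matrix();return (Sh(p)@np.c_[np.c_[G,np.zeros(96)]@Rm.T+[v[0],v[1],v[2]],np.ones(96)].T).T[:,:3]
r=lambda v:(proj("wrist",X(v)[idx[good]],P)-uv[good]).ravel()
o=least_squares(r,[x0,y0,94.4,0,0,0],loss="soft_l1",f_scale=.5)
cov=np.linalg.inv(o.jac.T@o.jac)*np.median(r(o.x)**2)*2
print("x y z",o.x[:3].round(2),"pitch roll yaw deg",np.degrees(o.x[3:]).round(2),"sd",np.r_[np.sqrt(np.diag(cov))[:3],np.degrees(np.sqrt(np.diag(cov))[3:])].round(2),"rms",np.sqrt(np.mean(r(o.x)**2)))
# screws: same for reference
k2=2.5
su=np.array([(110,47),(718,45),(155,512),(669,512)])/k2+[120,0]
for a in su: print("screw",(T@np.r_[plane("wrist",*a,84,P),1])[:2])
for a in [(148,72),(690,72),(178,432),(652,432)]: print("rim",(T@np.r_[plane("wrist",a[0]/k2+120,a[1]/k2,94.4,P),1])[:2])
E
python3 pf.py w16.pkl
```

```text
101
matched 75 11.862838055478264 -0.20981123174152572
x y z [14.59 -0.31 93.43] pitch roll yaw deg [-0.41 -0.68  0.12] sd [0.03 0.04 0.18 0.57 0.37 0.05] rms 0.485206518038185
screw [64.71092051 73.62460029]
screw [ 64.93118998 -73.53560169]
screw [-53.08333874  73.76453979]
screw [-52.89013451 -73.96669451]
rim [56.91201393 61.84487601]
rim [ 56.7524256 -63.9712192]
rim [-27.7819484   62.06784604]
rim [-27.68487344 -63.40313104]
```

drive_tool --motion '[[[0.0056, 0.0119, -0.0025], [0, 0, 0]], [[0.0056, 0.0119, -0.0025], [0, 0, 0]], [[0.0056, 0.0119, -0.0025], [0, 0, 0]], [[0.0056, 0.0119, -0.0025], [0, 0, 0]], [[0.0056, 0.0119, -0.0025], [0, 0, 0]], [[0.0056, 0.0119, -0.0025], [0, 0, 0]], [[0.0056, 0.0119, -0.0025], [0, 0, 0]], [[0.0056, 0.0119, -0.0025], [0, 0, 0]], [[0, 0, 0], [0, 0, 0]], [[0, 0, 0], [0, 0, 0]]]'

```text
time_s: 17.77
ee_pos: [587.7, 184.5, 104.7]
ee_rot: [-180.0, 0.3, -23.9]
force: [-0.2, -0.4, -0.5]
gripper_width: 59.5
```

```bash
python3 - <<'E'
from h import *
s=env.state();print(s["time_s"],loc(s),s["ee_pos"],s["force"])
E
```

```text
17.7667 [ 30.5731621    0.17877481 104.68837315] [587.72757137 184.52207522 104.68837315] [-0.15839104 -0.39656313 -0.52479596]
```

drive_tool --motion '[[[0, 0, -0.002], [0, 0, 0]], [[0, 0, -0.002], [0, 0, 0]], [[0, 0, -0.002], [0, 0, 0]], [[0, 0, -0.002], [0, 0, 0]], [[0, 0, -0.0005], [0, 0, 0]], [[0, 0, -0.0005], [0, 0, 0]], [[0, 0, -0.0005], [0, 0, 0]], [[0, 0, -0.0005], [0, 0, 0]], [[0, 0, 0], [0, 0, 0]], [[0, 0, 0], [0, 0, 0]]]'

```text
time_s: 18.6
ee_pos: [587.8, 183.9, 95.2]
ee_rot: [-179.9, 0.2, -23.9]
force: [-0.2, -0.2, -0.2]
gripper_width: 59.5
```

drive_tool --motion '[[[0, 0, -0.0003], [0, 0, 0]], [[0, 0, -0.0003], [0, 0, 0]], [[0, 0, -0.0003], [0, 0, 0]], [[0, 0, -0.0003], [0, 0, 0]], [[0, 0, 0], [0, 0, 0]], [[0, 0, 0], [0, 0, 0]], [[0, 0, 0], [0, 0, 0]], [[0, 0, 0], [0, 0, 0]], [[0, 0, 0], [0, 0, 0]], [[0, 0, 0], [0, 0, 0]]]'

```text
time_s: 19.43
ee_pos: [587.8, 184.0, 94.8]
ee_rot: [-179.9, 0.2, -23.9]
force: [-1.8, -0.7, 5.7]
gripper_width: 59.3
```

drive_tool --motion '[[[0, 0, 0.003], [0, 0, 0]], [[0, 0, 0.01], [0, 0, 0]], [[0, 0, 0.015], [0, 0, 0]], [[-0.0057, -0.0128, 0], [0, 0, 0]], [[-0.0057, -0.0128, 0], [0, 0, 0]], [[-0.0057, -0.0128, 0], [0, 0, 0]], [[-0.0057, -0.0128, 0], [0, 0, 0]], [[-0.0057, -0.0128, 0], [0, 0, 0]], [[-0.0057, -0.0128, 0], [0, 0, 0]], [[-0.0057, -0.0128, 0], [0, 0, 0]]]'

```text
time_s: 20.27
ee_pos: [546.9, 92.6, 121.7]
ee_rot: [-180.0, 0.3, -24.0]
force: [0.4, -0.6, 0.4]
gripper_width: 58.9
```

drive_tool --motion '[[[0, 0, 0], [0, 0, 0]], [[0, 0, 0], [0, 0, 0]], [[0, 0, 0], [0, 0, 0]], [[0, 0, 0], [0, 0, 0]], [[0, 0, 0], [0, 0, 0]], [[0, 0, 0], [0, 0, 0]], [[0, 0, 0], [0, 0, 0]], [[0, 0, 0], [0, 0, 0]], [[0, 0, 0], [0, 0, 0]], [[0, 0, 0], [0, 0, 0]]]'

```text
time_s: 21.1
ee_pos: [547.9, 94.4, 121.9]
ee_rot: [-180.0, 0.2, -23.9]
force: [-0.5, 0.3, 0.5]
gripper_width: 59.5
```

```bash
python3 - <<'E'
from h import *
import pickle
s=env.state();print(s["time_s"],loc(s),s["force"])
P=env.camera_params("wrist");im=env.grab_frame("wrist");pickle.dump((P,im),open("w17.pkl","wb"))
cv2.imwrite("pics/w17.png",cv2.resize(im[0:230,120:440],None,fx=2.5,fy=2.5,interpolation=cv2.INTER_CUBIC)[:,:,::-1])
im=env.grab_frame("top");cv2.imwrite("pics/t17.png",cv2.resize(im[140:310,200:370],None,fx=3.5,fy=3.5,interpolation=cv2.INTER_CUBIC)[:,:,::-1])
E
python3 pf.py w17.pkl
```

```text
21.1 [-6.79926758e+01  7.94698032e-02  1.21936722e+02] [-0.503213    0.30472322  0.45680866]
101
matched 7 11.124507246416812 -0.16989374324748496
x y z [13.96 -0.3  95.42] pitch roll yaw deg [1.48 0.07 0.09] sd [0.13 0.18 0.87 2.44 1.31 0.2 ] rms 0.35814497269416345
screw [71.07692369 70.22786835]
screw [ 71.25731456 -75.02276675]
screw [-45.14411715  70.39320757]
screw [-45.04081427 -75.37782507]
rim [63.33952955 58.57358962]
rim [ 63.14842787 -65.52321881]
rim [-20.17143876  58.81484022]
rim [-20.14142566 -64.91359774]
```

View pics/w17.png

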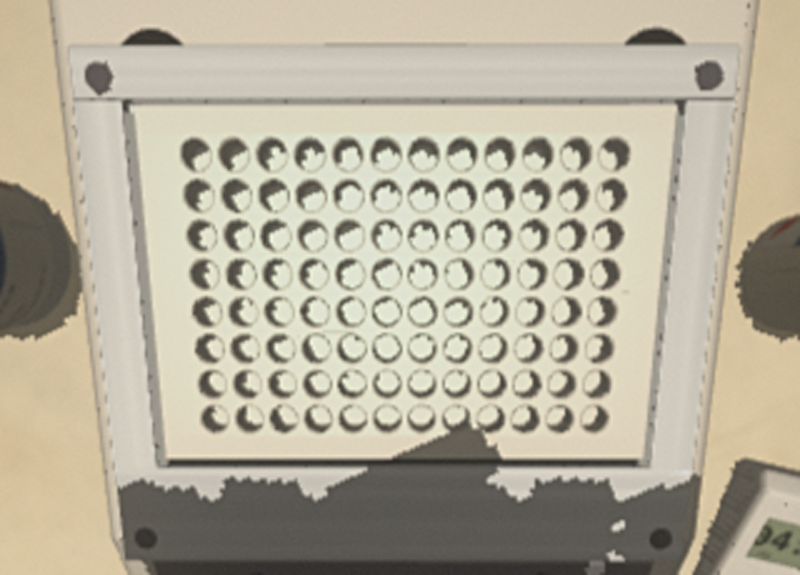

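View pics/t17.png

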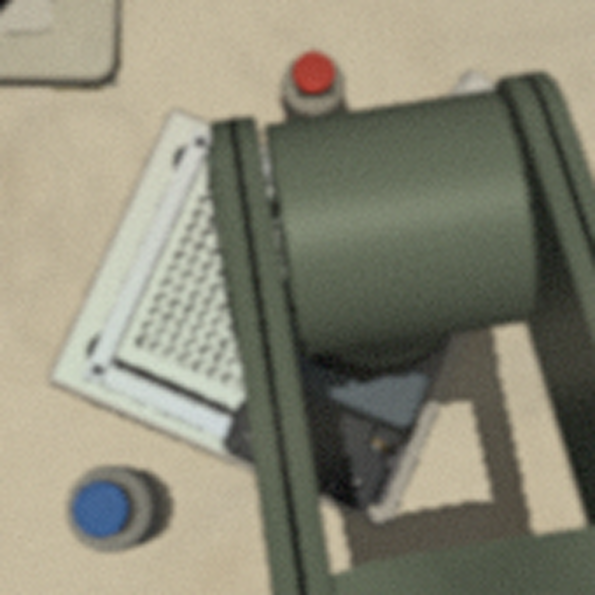

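```bash
sed -i 's/^x0,y0=.*/x0,y0=14,-0.3/' pf.py; sed -i 's/su=np.array(.*)\/k2/su=np.array([(98,77),(708,76),(146,538),(660,538)])\/k2/; s/\[(148,72),(690,72),(178,432),(652,432)\]/[(134,103),(678,103),(166,459),(643,459)]/' pf.py; python3 pf.py w17.pkl; python3 pf.py w16.pkl | head -3
```

```text
101
matched 93 14 -0.3
x y z [14.62 -0.31 92.79] pitch roll yaw deg [-0.89  0.06 -0.02] sd [0.04 0.05 0.2  0.6  0.41 0.06] rms 0.5309955060904409
screw [64.69916801 73.84599144]
screw [ 64.68984959 -73.41908955]
screw [-52.94000648  73.71474315]
screw [-52.81232654 -73.60929859]
rim [56.96968292 62.44004609]
rim [ 56.79293344 -63.46225528]
rim [-27.38923825  62.6051156 ]
rim [-27.33932686 -63.24276619]
101
matched 95 14 -0.3
x y z [14.64 -0.32 93.18] pitch roll yaw deg [-1.51 -0.17  0.14] sd [0.04 0.05 0.2  0.57 0.38 0.05] rms 0.5900454545761357
```

```bash
python3 - <<'E'
from h import *
for u,v,z in ((210,130,150),(165,200,50),(140,285,80),(180,50,250),(125,100,200),(250,90,60)):print(u,v,plane("top",u,v,z).round(),(np.linalg.inv(Sh(p))@np.r_[plane("top",u,v,z),1])[:2].round())
E
```

```text
210 130 [757. 272. 150.] [ 179. -119.]
165 200 [637. 385.  50.] [234.  36.]
140 285 [457. 420.  80.] [193. 215.]
180 50 [870. 310. 250.] [ 260. -207.]
125 100 [799. 424. 200.] [335. -96.]
250 90 [884. 201.  60.] [ 166. -263.]
```

drive_tool --motion '[[[0.0081, 0.0183, 0.001], [0, 0, 0]], [[0.0081, 0.0183, 0.001], [0, 0, 0]], [[0.0081, 0.0183, 0.001], [0, 0, 0]], [[0.0081, 0.0183, 0.001], [0, 0, 0]], [[0.0081, 0.0183, 0.001], [0, 0, 0]], [[0.0081, 0.0183, 0.001], [0, 0, 0]], [[0.0081, 0.0183, 0.001], [0, 0, 0]], [[0.0081, 0.0183, 0.001], [0, 0, 0]], [[0, 0, 0], [0, 0, 0]], [[0, 0, 0], [0, 0, 0]]]'

```text
time_s: 22.03
ee_pos: [612.6, 241.2, 129.6]
ee_rot: [-180.0, 0.2, -23.9]
force: [-0.9, -0.5, -0.9]
gripper_width: 59.1
```

```bash
python3 - <<'E'
from h import *
s=env.state();print(s["time_s"],loc(s),s["ee_rot"],s["force"])
E
```

```text
22.0333 [ 92.43001344   0.40107508 129.57579318] [-179.99074609    0.23751458  -23.8507772 ] [-0.85908746 -0.46783894 -0.91138649]
```

drive_tool --motion '[[[0, 0, -0.01], [0, 0, 0]], [[0, 0, -0.01], [0, 0, 0]], [[0, 0, -0.01], [0, 0, 0]], [[0, 0, -0.01], [0, 0, 0]], [[-0.0016, -0.0037, 0], [0, 0, 0]], [[-0.0016, -0.0037, 0], [0, 0, 0]], [[-0.0016, -0.0037, 0], [0, 0, 0]], [[-0.0014, -0.0032, 0], [0, 0, 0]], [[0, 0, 0], [0, 0, 0]], [[0, 0, 0], [0, 0, 0]]]'

```text
time_s: 22.87
ee_pos: [606.7, 226.2, 90.7]
ee_rot: [-179.9, 0.2, -24.0]
force: [-0.2, -0.2, -0.1]
gripper_width: 59.0
```

```bash
python3 look.py 18;python3 - <<'E'
from h import *
im=env.grab_frame("scene");cv2.imwrite("pics/s18.png",cv2.resize(im[150:310,190:360],None,fx=3.5,fy=3.5,interpolation=cv2.INTER_CUBIC)[:,:,::-1])
E
```

```text
22.8667 [76.37459899 -0.26899009 90.66337158] [-0.16918067 -0.20459201 -0.146552  ]
```

View pics/s18.png

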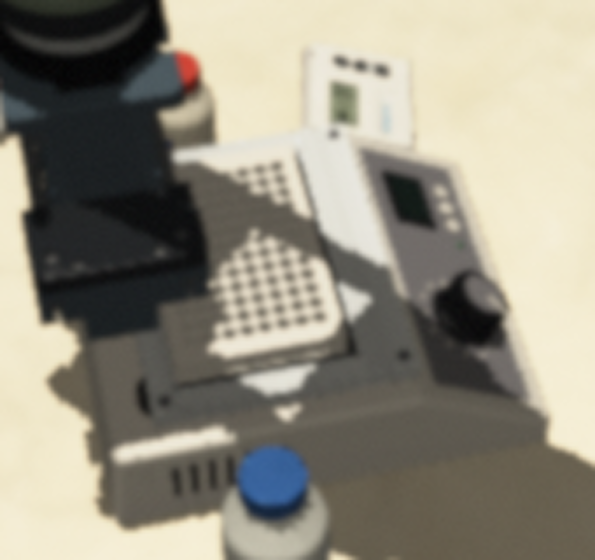

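View pics/w18.png

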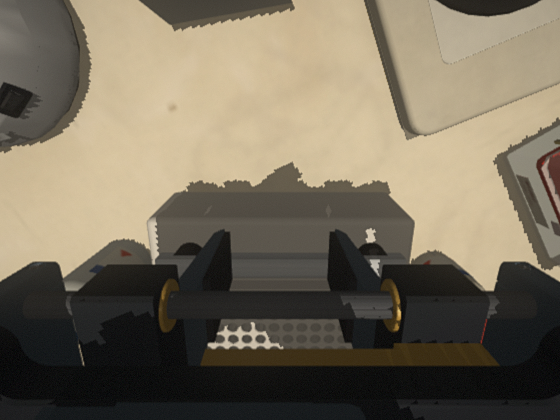

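drive_tool --motion '[[[-0.0002, -0.0005, 0], [0, 0, 0]], [[-0.0002, -0.0005, 0], [0, 0, 0]], [[-0.0002, -0.0005, 0], [0, 0, 0]], [[-0.0002, -0.0005, 0], [0, 0, 0]], [[-0.0002, -0.0005, 0], [0, 0, 0]], [[0, 0, 0], [0, 0, 0]], [[0, 0, 0], [0, 0, 0]], [[0, 0, 0], [0, 0, 0]], [[0, 0, 0], [0, 0, 0]], [[0, 0, 0], [0, 0, 0]]]'

```text
time_s: 23.8
ee_pos: [605.4, 223.9, 90.0]
ee_rot: [-180.0, 0.2, -23.9]
force: [0.2, -0.0, 1.3]
gripper_width: 59.3
```

```bash
python3 look.py 19
```

```text
23.8 [ 7.37530104e+01 -6.36998316e-02  8.99928201e+01] [ 0.15487207 -0.00475804  1.2765022 ]
```

drive_tool --motion '[[[-0.0002, -0.0005, 0], [0, 0, 0]], [[-0.0002, -0.0005, 0], [0, 0, 0]], [[-0.0002, -0.0005, 0], [0, 0, 0]], [[0, 0, 0], [0, 0, 0]], [[0, 0, 0], [0, 0, 0]], [[0, 0, 0], [0, 0, 0]], [[0, 0, 0], [0, 0, 0]], [[0, 0, 0], [0, 0, 0]], [[0, 0, 0], [0, 0, 0]], [[0, 0, 0], [0, 0, 0]]]'

```text
time_s: 24.68
ee_pos: [604.8, 222.4, 90.0]
ee_rot: [-180.0, 0.2, -23.9]
force: [0.0, -1.1, 0.5]
gripper_width: 59.4
```

```bash
python3 look.py 20; python3 - <<'E'
import cv2
a,b=[cv2.imread(f"pics/w{i}.png")[225:360,170:400] for i in (18,20)]
cv2.imwrite("pics/cmp.png",cv2.resize(cv2.vconcat([a,b]),None,fx=2.2,fy=2.2))
E
```

```text
24.6833 [72.09862521 -0.11573953 89.95482037] [ 0.04872286 -1.11420393  0.54497553]
```

View pics/cmp.png

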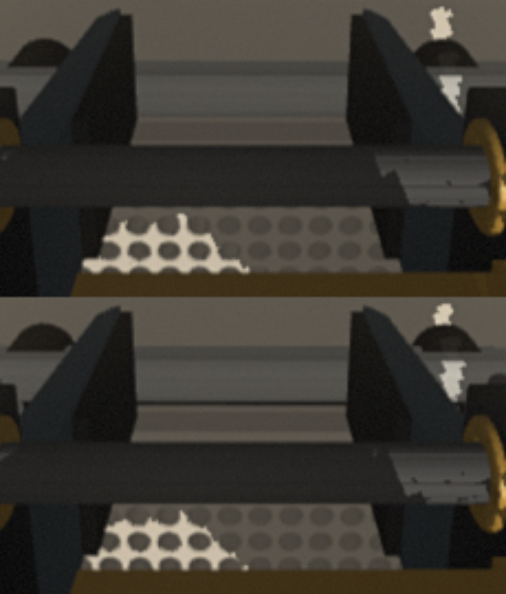

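drive_tool --motion '[[[0.002, 0.0046, 0], [0, 0, 0]], [[0.002, 0.0046, 0], [0, 0, 0]], [[0, 0, 0.013], [0, 0, 0]], [[0, 0, 0.013], [0, 0, 0]], [[0, 0, 0.01], [0, 0, 0]], [[-0.0118, -0.0268, 0], [0, 0, 0]], [[-0.0118, -0.0268, 0], [0, 0, 0]], [[-0.0118, -0.0268, 0], [0, 0, 0]], [[-0.0118, -0.0268, 0], [0, 0, 0]], [[-0.0118, -0.0268, 0], [0, 0, 0]]]'

```text
time_s: 25.57
ee_pos: [549.4, 96.8, 126.2]
ee_rot: [-179.9, 0.2, -23.9]
force: [0.8, -0.1, -0.0]
gripper_width: 59.3
```

drive_tool --motion '[[[0, 0, 0], [0, 0, 0]], [[0, 0, 0], [0, 0, 0]], [[0, 0, 0], [0, 0, 0]], [[0, 0, 0], [0, 0, 0]], [[0, 0, 0], [0, 0, 0]], [[0, 0, 0], [0, 0, 0]], [[0, 0, 0], [0, 0, 0]], [[0, 0, 0], [0, 0, 0]], [[0, 0, 0], [0, 0, 0]], [[0, 0, 0], [0, 0, 0]]]'

```text
time_s: 26.4
ee_pos: [549.9, 97.7, 125.9]
ee_rot: [-180.0, 0.2, -23.9]
force: [-0.5, 0.6, 0.1]
gripper_width: 59.1
```

```bash
python3 - <<'E'
from h import *
import pickle
s=env.state();print(s["time_s"],loc(s),s["force"])
P=env.camera_params("wrist");im=env.grab_frame("wrist");pickle.dump((P,im),open("w21.pkl","wb"))
cv2.imwrite("pics/w21.png",cv2.resize(im[0:230,120:440],None,fx=2.5,fy=2.5,interpolation=cv2.INTER_CUBIC)[:,:,::-1])
E
python3 pf.py w21.pkl | head -3
```

```text
26.4 [-64.15299507  -0.39690608 125.90575227] [-0.52728788  0.55775285  0.07395002]
99
matched 94 14 -0.3
x y z [13.1  -0.34 92.43] pitch roll yaw deg [-0.37 -0.01 -0.04] sd [0.03 0.04 0.16 0.44 0.3  0.04] rms 0.42582021697196465
```

View pics/w21.png

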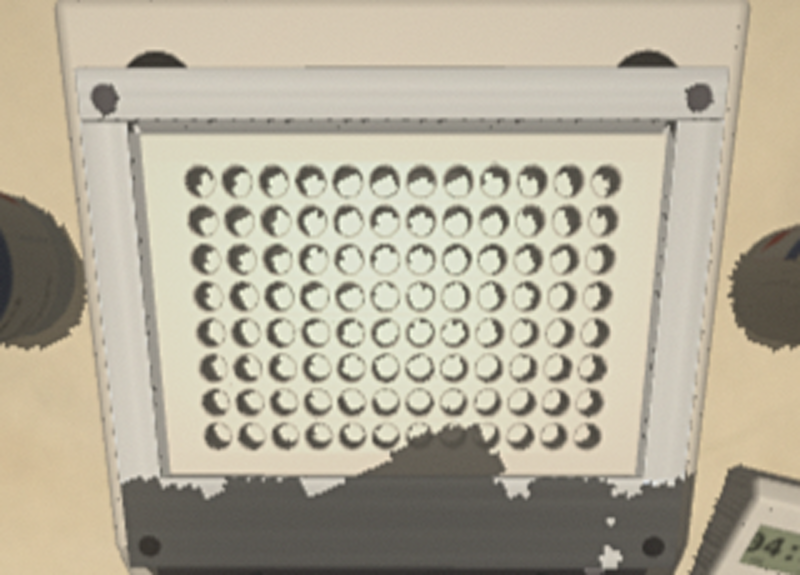

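drive_tool --motion '[[[-0.008, -0.018, 0.01], [0, 0, 0]], [[-0.008, -0.018, 0.01], [0, 0, 0]], [[-0.008, -0.018, 0.01], [0, 0, 0]], [[-0.008, -0.018, 0.01], [0, 0, 0]], [[-0.008, -0.018, 0.01], [0, 0, 0]], [[-0.008, -0.018, 0.01], [0, 0, 0]], [[-0.008, -0.018, 0.01], [0, 0, 0]], [[-0.008, -0.018, 0.01], [0, 0, 0]], [[0, 0, 0], [0, 0, 0]], [[0, 0, 0], [0, 0, 0]]]'

```text
time_s: 27.28
ee_pos: [486.0, -46.9, 206.5]
ee_rot: [-179.9, 0.1, -24.0]
force: [-0.3, 1.0, -0.7]
gripper_width: 59.4
```

```bash
python3 look.py 22; python3 - <<'E'
from h import *
im=env.grab_frame("scene");cv2.imwrite("pics/s22.png",cv2.resize(im[150:310,190:360],None,fx=3.5,fy=3.5,interpolation=cv2.INTER_CUBIC)[:,:,::-1])
E
```

```text
27.2833 [-222.22087073   -0.61703961  206.53507408] [-0.28416354  1.04424117 -0.70154249]
```

View pics/w22.png

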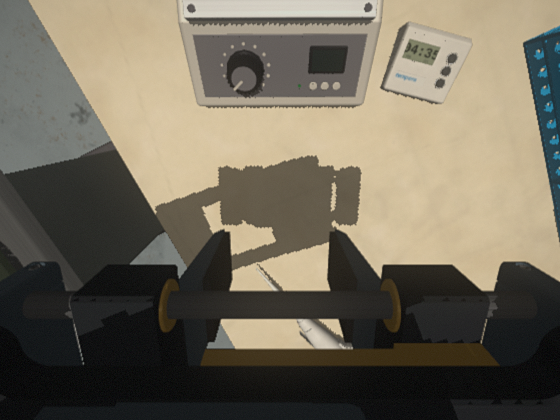

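View pics/s22.png

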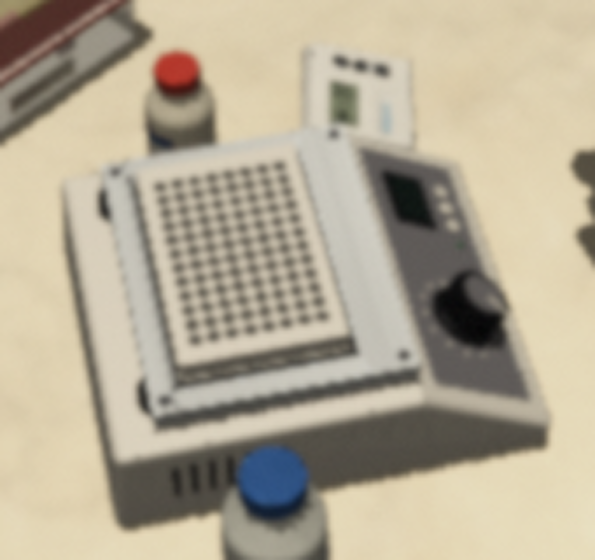

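```bash
python3 -c "
from workcell import env
print(env.job_done(), env.state()['time_s'])"
```

```text
the job is handed in; nothing more can be done
the job is handed in; nothing more can be done
```

The knob is at its anticlockwise stop, and the plate is wells up in the nest. I handed the job in at about 27 s.

- **Knob:** I turned it in two strokes until the fingers slipped at the end stop. In the close-up afterwards the pointer read −137° to −139°, against −135° for the first dial mark, which agrees within measuring error.
- **Plate:** I tipped it backwards with a slow push at the top. It landed a few millimetres short, so I nudged it in from the front edge, pressed it down lightly (5.7 N), then moved it about 1.5 mm forward off the bevelled back wall.
- **Final plate check:**
  - The centre was at about x = 12.2 mm in the shaker's frame; the nest's centre is at 12.
  - The tilt was −0.4° ± 0.4°, flat within error.
  - The fitted top height was 92.4 mm, against 94.4 expected. That is within the 2 mm calibration. Pressing on the plate met its top at about 95 mm, which also fits it being fully down.
- **One disagreement:** before the last nudge the tilt fit gave −0.4° to −1.5°, so the plate may have been riding slightly on the back bevel. That is why I moved it forward.
- **Bystanders:** the bottles and timer look unmoved in the last views.

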